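# Run a fingertip check along the feed rollers of a note counter

## Task

Check the sprung rollers of the note-counter's transport unit: run your closed fingertips lightly along the top of the row from the end with the sloping chute to the end with the two upright stops, so that each of the five rollers in turn visibly dips (about half a centimetre) without being pushed down to its stop. Finish with your fingertips still resting on the last roller, holding it dipped while the others are sprung back up, and keep holding it there as the program ends. Grasp nothing, do not lean hard on the unit, and leave the banknote bundle, the pot and the coin roll where they are.

Things in the scene. Friction and masses are not known exactly. Their poses are not given: they have to be found in the camera images.
- unit: note-transport unit fixed to the desk at any yaw: base plate 270 x 112 x 12 mm, two side rails (tops at 42 mm, 80 mm apart inside) and five black rollers between. Origin: middle of the underside. x runs along the row from hopper end (-x: sloping grey chute plate, 128 mm wide, out to 195 mm, at most 50 mm high) to stacker end (+x: two upright grey stops 70 mm high, 60 mm apart, at 140 mm)
- crown1 (a point): top of roller 1 (counted from the hopper end), middle of its length; at rest at unit x = -96 mm, y = 0, height 60 mm; goes down with the roller. Roller 30 mm in diameter, 50 mm long along the unit's y, spins freely; neighbours 48 mm apart
- crown2 (a point): top of roller 2 (counted from the hopper end), middle of its length; at rest at unit x = -48 mm, y = 0, height 66 mm; goes down with the roller. Roller 30 mm in diameter, 50 mm long along the unit's y, spins freely; neighbours 48 mm apart
- crown3 (a point): top of roller 3 (counted from the hopper end), middle of its length; at rest at unit x = 0 mm, y = 0, height 68 mm; goes down with the roller. Roller 30 mm in diameter, 50 mm long along the unit's y, spins freely; neighbours 48 mm apart
- crown4 (a point): top of roller 4 (counted from the hopper end), middle of its length; at rest at unit x = 48 mm, y = 0, height 66 mm; goes down with the roller. Roller 30 mm in diameter, 50 mm long along the unit's y, spins freely; neighbours 48 mm apart
- crown5 (a point): top of roller 5 (counted from the hopper end), middle of its length; at rest at unit x = 96 mm, y = 0, height 60 mm; goes down with the roller. Roller 30 mm in diameter, 50 mm long along the unit's y, spins freely; neighbours 48 mm apart
- roller1 (a joint): how far roller 1 is pushed down, in m: 0 at rest, 0.012 at its stop. A soft spring pushes it back: about 1 N to start, 3 N at 6 mm, 5 N at the stop
- roller2 (a joint): how far roller 2 is pushed down, in m: 0 at rest, 0.012 at its stop. A soft spring pushes it back: about 1 N to start, 3 N at 6 mm, 5 N at the stop
- roller3 (a joint): how far roller 3 is pushed down, in m: 0 at rest, 0.012 at its stop. A soft spring pushes it back: about 1 N to start, 3 N at 6 mm, 5 N at the stop
- roller4 (a joint): how far roller 4 is pushed down, in m: 0 at rest, 0.012 at its stop. A soft spring pushes it back: about 1 N to start, 3 N at 6 mm, 5 N at the stop
- roller5 (a joint): how far roller 5 is pushed down, in m: 0 at rest, 0.012 at its stop. A soft spring pushes it back: about 1 N to start, 3 N at 6 mm, 5 N at the stop
- wheel5: the rubber wheel of roller 5 (last, next to the stacker stops); origin at the middle of its axle, 15 mm below its top; it spins about its y axis
- bundle: loose banded bundle of banknotes, 155 x 77 x 24 mm, lying beside the unit; origin at the centre of its underside. To be left alone
- pot: loose small round finger-moistening pot with its lid on, 58 mm wide, 36 mm high, origin at the centre of its underside. To be left alone
- coinroll: loose paper roll of coins standing upright, 27 mm wide, 55 mm high, origin at the centre of its underside. To be left alone

How it is judged:
By the outcome, as a careful person would: the job done as asked, in the order asked, and still so for the second after the job is handed in, while the arm keeps its last pose, push and grip.
It also fails if it takes over 40 s, if anything falls off the work surface, if the arm or the gripper's body presses on something with over 40 N, if the wrist force passes 120 N, or if a joint passes its speed limit or range.

## Robot

A 7-joint arm with a two-finger parallel gripper is mounted at the origin on the work surface. World frame = base frame: x ahead of the robot, y to its left, z up, the work surface at z = 0. Lengths are in m, angles in rad, forces in N, time in s.
With the tool pointing down it reaches from about 0.425 to 0.875 m from the base axis. Payload 4.7 kg.
Tool frame: the origin (TCP) lies midway between the tips of the shut fingers; the grasp point (between the pads) lies 19 mm behind it; x points along the fingers, y is the direction in which the jaws open and shut, and the axes are right-handed (so a half turn about x gives the same grasp; the last joint's range is limited). The gripper opens to 87 mm and grips with 3 to 60 N. Pads are 19 mm wide; open, the fingers measure 117 mm over their backs; the gripper's body (75 mm by 190 mm) begins 51 mm behind the grasp point.
Start: joints at [1.193, 0.321, -0.07, 1.45, 0.023, 1.371, -0.057], TCP at [0.248, -0.601, 0.191] pointing down, gripper open.
Joint ranges: [-2.86, 2.86], [-0.3, 2.09], [-1.38, 1.24], [0.06, 2.45], [-1.56, 4.7], [0.09, 2.05], [-2.69, 2.69]. Speed limits (rad/s): [2.57, 2.57, 3.14, 3.14, 3.14, 3.14, 3.14].

## Interface

Orientations are given as a rotation vector (axis times angle).
In Python, from bench import ctrl gives the robot as it stands. The module is installed in compiled form; this text tells all that it offers.
- The arm moves only by the tool servo_tool, never from a script. Its arguments are lists of equal length, an entry for each row: "dp": the shift along the tool's x, y, z in units of 25 mm (1.0 is 25 mm), a list of three; "yaw": the turn about the tool's x in units of 6 degrees (1.0 is 6 degrees). A call has exactly 5 rows; each row shifts and turns the commanded pose from where the row before left it, along the tool's axes as they then stand; what a row does not reach is not made up. A row lasts 1/10 s, in which the tool goes at most 50 mm and 8.59 degrees, less where a joint would pass 70% of its speed; a pose out of reach is approached as far as the arm can. A call is refused whole if a number of a shift passes 1 or a number of a turn 1, either way. A call with a gripper value outside its range is refused whole. "fingers" is the opening, from 0 (shut) to 1 (fully open), set as the call begins (left out, the last holds). The fingers move at their own pace and stop on an object; "grip_force" is the grip in N (left out, the last holds). Time passes only in rows, so rows that do not move let the fingers close, or fill a call up. It gives the time, the measured TCP pose, the force and the opening at its end, in the units of the state.
- ctrl.get_state(): the state, without advancing time (a new reading comes with each control period).
- ctrl.get_image(name): name is "scene" or "top" or "wrist"; returns (picture, depth): 400x640x3 uint8, red, green, blue; 400x640 float32, m along the optical axis (not along the pixel's ray), 0 where there is no reading.
- ctrl.camera_info(name): a dict with "fx", "fy", "cx", "cy" (pixels), "distortion" ([k1, k2, p1, p2, k3] as OpenCV has them; the pictures are not rectified), "extrinsics" (4x4, takes a point from world to camera coordinates); the wrist camera has in their place "hand_eye" (4x4, takes a point from camera to tool coordinates, whose origin is the TCP and whose axes are the tool frame's). Camera axes: x right, y down, z forward; pixel columns grow to the right and rows downward; lengths in m; the calibration is good to about 2 mm. A picture is of the moment at which its call begins: read the wrist's pose just before it. camera_info takes no time and is no camera call.
- ctrl.close_job(): hands the job in, once; it reports no verdict.
Trained networks look in the newest picture that a camera, given by its name, has taken for a name from the list of things; names that differ only in an ending like _2 or _b are one class to them, and where a whole thing is asked for, a point or a joint stands for the part that bears it (a point fixed in the world has none). Each returns a list of dicts, best first, with "score" (0 to 1); they miss things now and then, are a little off and sometimes report something else, mostly with a low value. They report only what shows in the picture. A call takes as long as a camera call.
- ctrl.search_frame(camera, label): "extent" ([left, top, right, bottom] in pixels, round what is visible of it).
- ctrl.cut_out(camera, label): "region" (400x640 bool, what is visible of it) and "extent" ([left, top, right, bottom] in pixels, round what is visible of it).
The state is a dict: "time": time; "joint_positions": joint angles; "qd": joint speeds; "joint_torque": joint torques, N m; "position": TCP position; "tool_rot": TCP orientation; "ft_force": force on the tool from outside, world axes, zero at the start; "torque": the same for the moment, N m; "grip_width": opening from 0.0 (shut) to 1.0 (fully open).
Only numpy, scipy, OpenCV 4.12 (cv2) and the standard library are available. Lean on these libraries where they do the work, as an engineer would, in place of code of your own. Each camera call takes 0.05 s, during which the arm holds its last target.

## Working session

There is one attempt and no reset: what is moved stays moved. The work goes in short steps, Python scripts to look and compute and a tool call to move; the robot and the scene stay as the last step left them, time stands still between calls to the robot, and variables do not carry over. Pictures are saved under pics/ and viewed, and the job is handed in when it is done.

Besides the shell and the picture viewer there is one more tool, called after "Call:" by a JSON object that holds its "op" and its "data", one argument or row to a line. servo_tool: Moves the arm, as the interface text tells. Its arguments: {"type":"object","properties":{"dp":{"type":"array","items":{"type":"array","items":{"type":"number"}}},"yaw":{"type":"array","items":{"type":"number"}},"fingers":{"type":"number"},"grip_force":{"type":"number"}},"required":["dp","yaw"]}

```bash
mkdir -p pics
cat > h.py <<'E'
import numpy as np,cv2
from bench import ctrl
def save(n,im): cv2.imwrite('pics/'+n+'.png',im[:,:,::-1])
def world(cam,px,depth):
    c=ctrl.camera_info(cam);K=np.array([[c['fx'],0,c['cx']],[0,c['fy'],c['cy']],[0,0,1]])
    px=np.asarray(px,float).reshape(-1,1,2)
    u=cv2.undistortPoints(px,K,np.array(c['distortion']))[:,0]
    d=np.asarray(depth).reshape(-1,1)
    P=np.hstack([u*d,d,np.ones_like(d)])
    if cam=='wrist':
        s=ctrl.get_state();T=np.eye(4);T[:3,:3]=cv2.Rodrigues(np.array(s['tool_rot']))[0];T[:3,3]=s['position']
        return (T@np.array(c['hand_eye'])@P.T).T[:,:3]
    return (np.linalg.inv(c['extrinsics'])@P.T).T[:,:3]
E
python3 - <<'E'
from h import *
s=ctrl.get_state();print(s)
for n in ['scene','top']:
    im,d=ctrl.get_image(n);save(n,im);np.savez('pics/'+n,im=im,d=d)
    for l in ['unit','crown1','crown5','bundle','pot','coinroll']:
        r=ctrl.search_frame(n,l);print(n,l,[(round(x['score'],2),np.round(x['extent']).tolist()) for x in r[:2]])
print(ctrl.get_state()['time'])
E
```

```text
{'time': 0.0, 'joint_positions': array([ 1.19307736,  0.32182016, -0.07009141,  1.45171239,  0.02258572,
        1.37081054, -0.05686001]), 'qd': array([-0.00011312, -0.00071909, -0.00015753, -0.00134237, -0.00064905,
        0.00191237, -0.0009348 ]), 'joint_torque': array([ 5.32804133e-04, -4.91294146e+01, -4.03608782e-01, -3.12535894e+01,
       -6.38024951e-02,  4.36877995e-02,  1.96994220e-04]), 'position': array([ 0.24793018, -0.60016567,  0.18964472]), 'tool_rot': array([ 2.00674553,  0.40037287, -2.00769792]), 'ft_force': array([-0.47608575,  0.54969737,  0.95737269]), 'torque': array([-0.01012497, -0.01941859, -0.04256039]), 'grip_width': 1.0018450208803058}
scene unit [(0.61, [165.0, 176.0, 364.0, 292.0])]
scene crown1 [(0.9, [305.0, 224.0, 335.0, 258.0]), (0.88, [253.0, 200.0, 285.0, 234.0])]
scene crown5 [(0.9, [305.0, 224.0, 335.0, 258.0]), (0.88, [253.0, 200.0, 285.0, 234.0])]
scene bundle [(0.76, [276.0, 155.0, 358.0, 221.0])]
scene pot [(0.9, [164.0, 239.0, 200.0, 278.0])]
scene coinroll [(0.56, [247.0, 289.0, 274.0, 326.0])]
top unit [(0.98, [293.0, 156.0, 508.0, 312.0])]
top crown1 [(0.9, [430.0, 232.0, 455.0, 271.0]), (0.87, [348.0, 187.0, 375.0, 234.0])]
top crown5 [(0.9, [430.0, 232.0, 455.0, 271.0]), (0.87, [348.0, 187.0, 375.0, 234.0])]
top bundle [(0.78, [300.0, 257.0, 398.0, 353.0])]
top pot [(0.93, [451.0, 165.0, 491.0, 201.0]), (0.51, [401.0, 218.0, 432.0, 255.0])]
top coinroll [(0.51, [374.0, 111.0, 396.0, 136.0])]
0.7
```

View pics/scene.png

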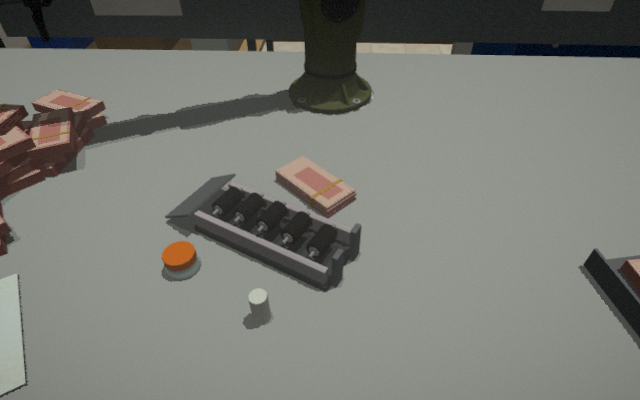

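View pics/top.png

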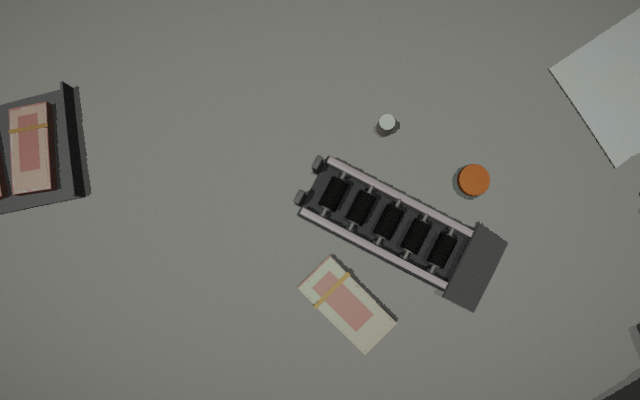

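The top view shows the chute at about (475,268) and the two stops at (318,163) and (300,198). The rollers run from (443,250), number 1, to (334,193), number 5. The bundle is at (347,305), the pot at (474,180) and the coin roll at (387,122).

Run:
```python
from h import *
res={}
for n in ['top','scene']:
    D=np.load('pics/'+n+'.npz')
    d=D['d']
    # ctrl needs newest picture, scene unchanged
    r=ctrl.cut_out(n,'crown1')
    print(n,len(r))
    for x in r:
        m=x['region']&(d>0)
        v,u=np.nonzero(m)
        W=world(n,np.c_[u,v],d[m])
        ex=x['extent']
        z=W[:,2]; t=W[z>np.percentile(z,95)-0.006]
        print(round(x['score'],2),np.round(ex),m.sum(),'meanXY',W[:,:2].mean(0).round(4),'crownpts',t.mean(0).round(4),'z95',np.percentile(z,95).round(4))
D=np.load('pics/top.npz');d=D['d']
for nm,p in dict(r1=(443,250),r2=(416,236),r3=(389,222),r4=(361,207),r5=(334,193),stopA=(318,161),stopB=(300,197),desk=(250,250),pot=(474,180),coin=(387,122),bund=(347,305)).items():
    print(nm,world('top',[p],[d[p[1],p[0]]]).round(4))
for l in['pot','coinroll','bundle']: print(l,[(round(x['score'],2),np.round(x['extent']).tolist()) for x in ctrl.search_frame('top',l)])
```

```text
top 4
0.87 [347. 186. 376. 232.] 682 meanXY [ 0.5564 -0.0315] crownpts [ 0.5559 -0.0316  0.0634] z95 0.066
0.83 [318. 172. 349. 215.] 700 meanXY [0.5773 0.0101] crownpts [0.5774 0.0102 0.0576] z95 0.06
0.73 [429. 230. 457. 274.] 669 meanXY [ 0.4922 -0.1585] crownpts [ 0.4929 -0.16    0.0576] z95 0.06
0.6 [400. 216. 430. 259.] 700 meanXY [ 0.5146 -0.1154] crownpts [ 0.5147 -0.1173  0.0636] z95 0.0661
scene 5
0.92 [254. 202. 290. 232.] 563 meanXY [ 0.5416 -0.0721] crownpts [ 0.5381 -0.0727  0.067 ] z95 0.0692
0.84 [235. 190. 267. 222.] 590 meanXY [ 0.5198 -0.1151] crownpts [ 0.5165 -0.1155  0.065 ] z95 0.0671
0.81 [306. 222. 336. 258.] 662 meanXY [0.5856 0.0116] crownpts [0.5808 0.0122 0.0591] z95 0.0612
0.77 [283. 212. 312. 241.] 618 meanXY [ 0.5648 -0.0307] crownpts [ 0.5598 -0.0306  0.0652] z95 0.0673
0.59 [211. 186. 245. 216.] 514 meanXY [ 0.5009 -0.1577] crownpts [ 0.4973 -0.1582  0.0584] z95 0.0605
r1 [[ 0.493  -0.1596  0.0603]]
r2 [[ 0.5139 -0.1165  0.0668]]
r3 [[ 0.5347 -0.0748  0.0676]]
r4 [[ 0.5571 -0.032   0.0644]]
r5 [[0.5785 0.0096 0.0587]]
stopA [[0.6265 0.0349 0.0689]]
stopB [[0.5704 0.0612 0.0717]]
desk [[0.4868 0.147  0.0014]]
pot [[ 0.6052 -0.2155  0.0355]]
coin [[ 0.6928 -0.0723  0.0536]]
bund [[ 0.4023 -0.0141  0.0224]]
pot [(0.93, [451.0, 165.0, 491.0, 201.0]), (0.51, [401.0, 218.0, 432.0, 255.0])]
coinroll [(0.51, [374.0, 111.0, 396.0, 136.0])]
bundle [(0.78, [300.0, 257.0, 398.0, 353.0])]
```

```bash
cat > st.py <<'E'
from h import *
s=ctrl.get_state();R=cv2.Rodrigues(np.array(s['tool_rot']))[0];p=np.array(s['position'])
r1=np.array([.4940,-.1592]);r5=np.array([.5785,.0110]);u=(r5-r1)/np.linalg.norm(r5-r1)
c=(r1+r5)/2;n=np.array([-u[1],u[0]])
print('t',s['time'],'p',p.round(4),'f',np.round(s['ft_force'],2),'w',round(s['grip_width'],3))
print('unit x,y mm',((p[:2]-c)@u*1000).round(1),((p[:2]-c)@n*1000).round(1),'z',(p[2]*1000).round(1))
print('R',R.round(3).tolist())
a=np.degrees(np.arctan2(R[1,2],R[0,2]));row=np.degrees(np.arctan2(u[1],u[0]))
print('z axis az',a,'row',row,'q7',s['joint_positions'][6])
t=np.array([*(c-u*.096),.085])
print('to above r1 in tool units',(R.T@(t-p)/.025).round(2))
E
python3 st.py
```

```text
t 0.95 p [ 0.2482 -0.6007  0.1908] f [-0.5  -0.12  0.63] w 0.999
unit x,y mm -599.8 23.8 z 190.8
R [[0.0, 0.382, -0.924], [-0.0, -0.924, -0.382], [-1.0, 0.0, 0.0]]
z axis az -157.54893141052293 row 63.59676278530959 q7 -0.05694182910361142
to above r1 in tool units [  4.23 -12.54 -15.8 ]
```

Call:
{"op": "servo_tool", "data": {
  "dp": [
    [0,0,0],
    [0,0,0],
    [0,0,0],
    [0,0,0],
    [0,0,0]
  ],
  "yaw": [-1,-1,-1,-1,-1],
  "fingers": 0,
  "grip_force": 5
}}

```text
time: 1.45
position: [0.2482, -0.6008, 0.1908]
tool_rot: [1.67, 0.827, -1.671]
ft_force: [0.2, -0.4, -0.7]
grip_width: 0.631
```

Call:
{"op": "servo_tool", "data": {
  "dp": [
    [0,0,0],
    [0,0,0],
    [0,0,-0.5],
    [0,0,-1],
    [0,0,-1]
  ],
  "yaw": [-1,-0.86,0,0,0]
}}

```text
time: 1.95
position: [0.2765, -0.5434, 0.1906]
tool_rot: [1.543, 0.953, -1.542]
ft_force: [0.5, -0.1, -0.3]
grip_width: 0.176
```

```bash
python3 st.py
```

```text
t 1.95 p [ 0.2765 -0.5434  0.1906] f [ 0.55 -0.13 -0.26] w 0.176
unit x,y mm -535.9 24.0 z 190.6
R [[0.0, 0.894, -0.447], [0.001, -0.447, -0.894], [-1.0, -0.0, -0.001]]
z axis az -116.57082110663434 row 63.59676278530959 q7 0.5572970906391088
to above r1 in tool units [  4.23   0.91 -17.6 ]
```

Call:
{"op": "servo_tool", "data": {
  "dp": [
    [0,0.2,-1],
    [0,0.2,-1],
    [0,0.2,-1],
    [0,0.2,-1],
    [0,0.1,-1]
  ],
  "yaw": [0,0,0,0,0]
}}

```text
time: 2.45
position: [0.3529, -0.4408, 0.1909]
tool_rot: [1.541, 0.954, -1.541]
ft_force: [-0.0, 0.1, -0.0]
grip_width: 0.009
```

Call:
{"op": "servo_tool", "data": {
  "dp": [
    [0,0,-1],
    [0,0,-1],
    [0,0,-1],
    [0,0,-1],
    [0,0,-1]
  ],
  "yaw": [0,0,0,0,0]
}}

```text
time: 2.95
position: [0.4077, -0.3288, 0.1909]
tool_rot: [1.541, 0.954, -1.541]
ft_force: [0.2, 0.2, 0.4]
grip_width: 0.004
```

Call:
{"op": "servo_tool", "data": {
  "dp": [
    [0,0,-1],
    [0,0,-1],
    [0.5,0,-1],
    [0.5,0,-1],
    [0.5,0,-1]
  ],
  "yaw": [0,0,0,0,0]
}}

```text
time: 3.45
position: [0.4631, -0.217, 0.1531]
tool_rot: [1.541, 0.953, -1.541]
ft_force: [-0.5, -0.4, 0.6]
grip_width: 0.006
```

Call:
{"op": "servo_tool", "data": {
  "dp": [
    [0.5,0,-1],
    [0.5,0,-1],
    [0.5,0,-0.5],
    [0.5,0,0],
    [0,0,0]
  ],
  "yaw": [0,0,0,0,0]
}}

```text
time: 3.95
position: [0.4888, -0.1625, 0.1015]
tool_rot: [1.538, 0.957, -1.543]
ft_force: [-0.4, -0.6, 0.4]
grip_width: -0.0
```

```bash
python3 st.py
python3 - <<'E'
from h import *
im,d=ctrl.get_image('scene');save('s2',cv2.resize(im[130:300,130:400],None,fx=2.9,fy=2.9))
im,d=ctrl.get_image('wrist');save('w2',im);np.savez('pics/w2',im=im,d=d)
s=ctrl.get_state();print(s['ft_force'])
r=ctrl.cut_out('wrist','crown1')
for x in r:
    m=x['region']&(d>0);v,u=np.nonzero(m);W=world('wrist',np.c_[u,v],d[m])
    t=W[W[:,2]>np.percentile(W[:,2],95)-.005]
    print(x['score'],x['extent'],t.mean(0).round(4),np.percentile(W[:,2],95).round(4))
E
```

```text
t 3.95 p [ 0.4888 -0.1625  0.1015] f [-0.4  -0.57  0.4 ] w -0.0
unit x,y mm -100.3 3.2 z 101.5
R [[-0.003, 0.896, -0.445], [0.001, -0.445, -0.896], [-1.0, -0.003, 0.001]]
z axis az -116.4179626240764 row 63.59676278530959 q7 -0.2532796192437042
to above r1 in tool units [ 0.66  0.13 -0.17]
[0.22028783 0.33637595 0.2608519 ]
0.78 [279.4, 132.2, 375.2, 166.9] [ 0.5157 -0.1188  0.0657] 0.0676
0.76 [277.9, 69.2, 376.0, 111.4] [ 0.5368 -0.0766  0.0678] 0.0696
0.59 [284.6, 184.9, 367.5, 221.1] [ 0.4945 -0.1612  0.0598] 0.0615
0.57 [276.6, 2.1, 380.7, 44.8] [ 0.558  -0.0342  0.0658] 0.0676
```

View pics/s2.png

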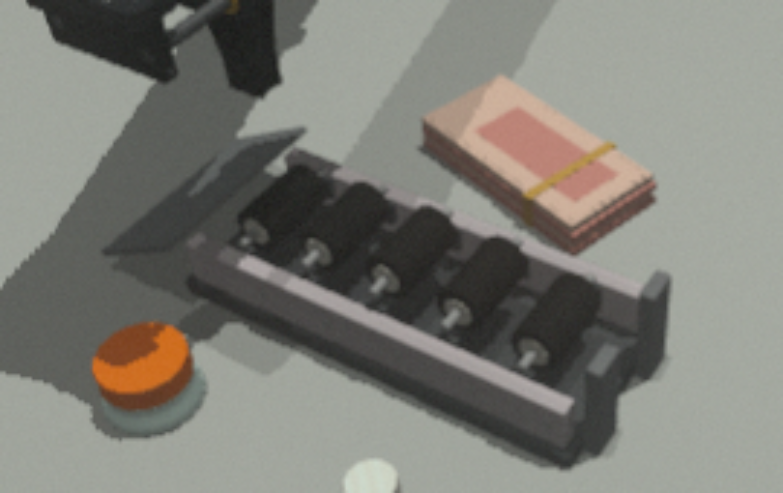

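View pics/w2.png

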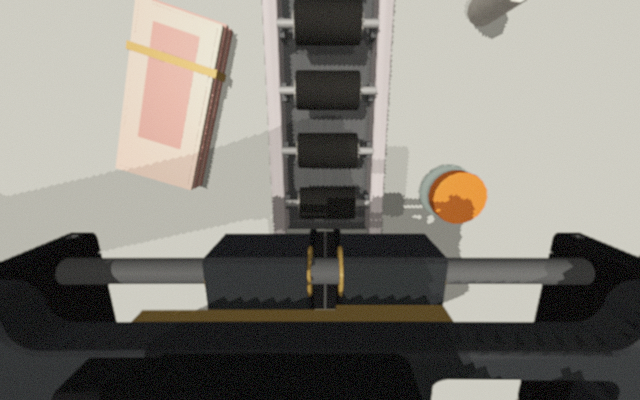

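The scene view shows the closed fingers above the chute end, near (250,80) in the crop. The wrist view shows the row centred at column 329 and lined up with the fingers. Next I descend to just above roller 1.

Call:
{"op": "servo_tool", "data": {
  "dp": [
    [0.3,0.1,-0.15],
    [0.3,0,0],
    [0.3,0,0],
    [0.3,0,0],
    [0,0,0]
  ],
  "yaw": [0,0,0,0,0]
}}

```text
time: 4.6
position: [0.4933, -0.1604, 0.0717]
tool_rot: [1.539, 0.957, -1.542]
ft_force: [-0.7, 0.4, 1.3]
grip_width: 0.005
```

```bash
python3 st.py; python3 st.py|head -1
```

```text
t 4.6 p [ 0.4933 -0.1604  0.0717] f [-0.73  0.38  1.28] w 0.005
unit x,y mm -96.4 0.1 z 71.7
R [[-0.002, 0.896, -0.445], [0.001, -0.445, -0.896], [-1.0, -0.003, 0.0]]
z axis az -116.39718911358388 row 63.59676278530959 q7 -0.27892865395875194
to above r1 in tool units [-0.53  0.   -0.01]
t 4.6 p [ 0.4933 -0.1604  0.0717] f [-0.73  0.38  1.28] w 0.005
```

Call:
{"op": "servo_tool", "data": {
  "dp": [
    [0.2,0,0],
    [0.2,0,0],
    [0.1,0,0],
    [0,0,0],
    [0,0,0]
  ],
  "yaw": [0,0,0,0,0]
}}

```text
time: 5.1
position: [0.4945, -0.1606, 0.0608]
tool_rot: [1.54, 0.955, -1.54]
ft_force: [-0.4, -0.0, 0.7]
grip_width: 0.006
```

Call:
{"op": "servo_tool", "data": {
  "dp": [
    [0.08,0,0],
    [0.08,0,0],
    [0,0,0],
    [0,0,0],
    [0,0,0]
  ],
  "yaw": [0,0,0,0,0]
}}

```text
time: 5.6
position: [0.4945, -0.1607, 0.0568]
tool_rot: [1.54, 0.955, -1.54]
ft_force: [-0.7, 0.2, -0.3]
grip_width: 0.01
```

```bash
cat > chk.py <<'E'
import sys
from h import *
F=[];Z=[]
for k in range(int(sys.argv[2])):
    im,d=ctrl.get_image('scene');s=ctrl.get_state();F.append(s['ft_force']);Z.append(s['position'])
print('F',np.mean(F,0).round(2),np.std(F,0).round(2),'P',np.mean(Z,0).round(4))
save(sys.argv[1],cv2.resize(im[130:300,130:400],None,fx=2.9,fy=2.9,interpolation=cv2.INTER_CUBIC))
E
python3 chk.py s3 6; python3 st.py|head -2
```

```text
F [-0.23  0.09  0.06] [0.46 0.33 0.23] P [ 0.4945 -0.1607  0.0568]
t 5.9 p [ 0.4945 -0.1607  0.0568] f [-0.41  0.06  0.34] w 0.006
unit x,y mm -96.1 -1.1 z 56.8
```

View pics/s3.png

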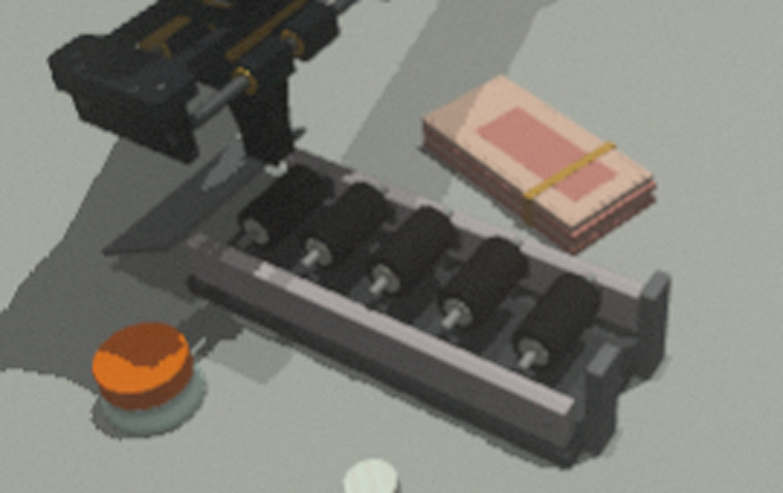

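The force reads about 0, and the fingertips in the picture (crop 270,165) sit short of roller 1 or above it. The pose reading doesn't agree with the picture, so I'll measure the fingertip with the cameras.

Run:
```python
from h import *
s=ctrl.get_state();p=np.array(s['position']);print(p,s['time'])
O={}
for n in ['scene','top']:
    im,d=ctrl.get_image(n);O[n]=(im,d);save(n+'4',im);np.savez('pics/'+n+'4',im=im,d=d)
    c=ctrl.camera_info(n);K=np.array([[c['fx'],0,c['cx']],[0,c['fy'],c['cy']],[0,0,1]]);E=np.array(c['extrinsics'])
    q=cv2.projectPoints(np.array([p,p+[0,0,.05],[.4945,-.160,.0600]]),cv2.Rodrigues(E[:3,:3])[0],E[:3,3],K,np.array(c['distortion']))[0][:,0]
    print(n,q.round(1))
im,d=O['scene']
v,u=np.mgrid[140:200,195:260];m=d[140:200,195:260]>0
W=world('scene',np.c_[u[m],v[m]],d[140:200,195:260][m])
g=im[140:200,195:260].sum(2)[m]
for uu,vv in [(215,170),(220,175),(222,180),(224,183),(224,186),(226,188),(226,192),(228,196)]:
    print(uu,vv,im[vv,uu],world('scene',[(uu,vv)],[d[vv,uu]]).round(4))
save('s4z',cv2.resize(im[120:230,160:300],None,fx=5,fy=5,interpolation=cv2.INTER_CUBIC))
```

```text
[ 0.49451162 -0.16066     0.05677649] 5.9
scene [[226.1 196.7]
 [221.  174.2]
 [226.1 195.3]]
top [[443.2 249. ]
 [450.5 249.6]
 [443.2 249. ]]
215 170 [33 32 31] [[ 0.509  -0.1634  0.1267]]
220 175 [32 33 26] [[ 0.5096 -0.1568  0.1173]]
222 180 [30 30 28] [[ 0.509  -0.1556  0.1064]]
224 183 [35 35 34] [[ 0.509  -0.1534  0.1001]]
224 186 [39 38 38] [[ 0.5081 -0.1549  0.0929]]
226 188 [138 140 132] [[ 0.4045 -0.1914 -0.0012]]
226 192 [38 36 34] [[ 0.483  -0.1633  0.0575]]
228 196 [35 36 34] [[ 0.4955 -0.1566  0.0595]]
```

View pics/s4z.png

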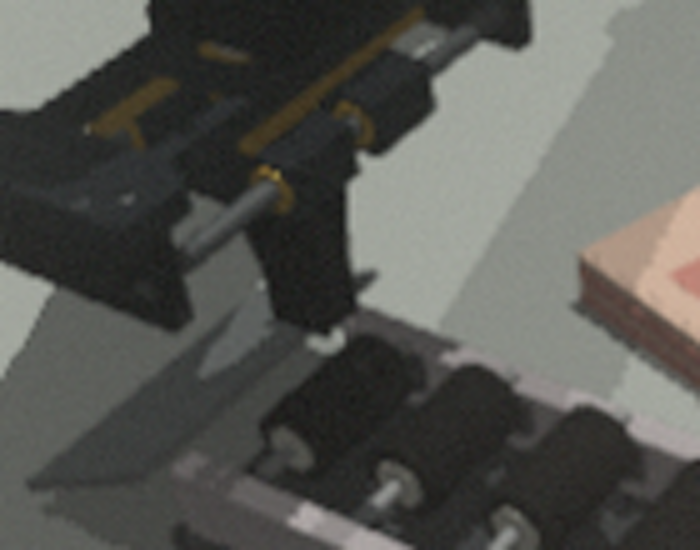

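Run:
```python
from h import *
im,d=ctrl.get_image('wrist');save('w5',im)
s=ctrl.get_state();R=cv2.Rodrigues(np.array(s['tool_rot']))[0];p=np.array(s['position'])
v,u=np.mgrid[160:330:6,290:360:8];v=v.ravel();u=u.ravel();m=d[v,u]>0;v=v[m];u=u[m]
T=(world('wrist',np.c_[u,v],d[v,u])-p)@R*1000
for uu in (314,330,338):
  for a,b,t in zip(u,v,T):
    if a==uu: print(a,b,t.round(0),im[b,a])
# scene: finger points in tool frame
D=np.load('pics/scene4.npz');d=D['d'];v,u=np.mgrid[130:200,195:260];v=v.ravel();u=u.ravel();m=d[v,u]>0;v=v[m];u=u[m]
T=(world('scene',np.c_[u,v],d[v,u])-p)@R*1000
k=(abs(T[:,1])<25)&(abs(T[:,2])<25)&(T[:,0]<8)
T=T[k]
h,e=np.histogram(T[:,0],bins=np.arange(-120,10,5));print(list(zip(e,h)))
for a in range(-100,0,10):
    q=T[(T[:,0]>a)&(T[:,0]<a+10)]
    if len(q):print(a,q.min(0).round(),q.max(0).round())
```

```text
314 160 [ -9.  -6. -50.] [49 46 45]
314 166 [ -9.  -6. -46.] [39 46 36]
314 172 [ -8.  -7. -42.] [45 39 34]
314 178 [ -6.  -7. -38.] [40 38 34]
314 184 [ 45.  -9. -23.] [88 87 87]
314 190 [ 45.  -9. -18.] [99 99 92]
314 196 [ 44.  -9. -13.] [104 101  99]
314 202 [45. -9. -7.] [69 65 66]
314 208 [  7.  -7. -13.] [20 27 16]
314 214 [  2.  -7. -10.] [20 21 17]
314 220 [-1. -7. -6.] [14 21 19]
314 226 [-1. -7. -2.] [26 23 27]
314 232 [-38.  -6. -11.] [24 26 25]
314 238 [-47.  -5. -11.] [ 8 13  5]
314 244 [-55.  -5. -11.] [19 19 13]
314 250 [-59.  -5. -10.] [19 18 20]
314 256 [-70.  -5. -12.] [25 27 24]
314 262 [-117.   -3.  -33.] [55 55 49]
314 268 [-119.   -3.  -32.] [102 103 100]
314 274 [-120.   -2.  -30.] [108 108 104]
314 280 [-119.   -3.  -28.] [78 80 75]
314 286 [-81.  -4.  -2.] [28 24 28]
314 292 [-81.  -4.   1.] [25 27 30]
314 298 [-81.  -4.   4.] [27 24 25]
314 304 [-82.  -4.   7.] [18 22 16]
314 310 [-127.   -2.  -23.] [93 74 43]
314 316 [-131.   -2.  -24.] [98 81 45]
314 322 [-136.   -2.  -26.] [40 35 26]
314 328 [-137.   -2.  -26.] [23 30 30]
330 160 [ -9.   4. -50.] [44 41 
[... 2433 characters left out ...]
nt64(45)), (np.int64(-65), np.int64(43)), (np.int64(-60), np.int64(39)), (np.int64(-55), np.int64(41)), (np.int64(-50), np.int64(37)), (np.int64(-45), np.int64(44)), (np.int64(-40), np.int64(42)), (np.int64(-35), np.int64(19)), (np.int64(-30), np.int64(0)), (np.int64(-25), np.int64(0)), (np.int64(-20), np.int64(0)), (np.int64(-15), np.int64(0)), (np.int64(-10), np.int64(3)), (np.int64(-5), np.int64(130)), (np.int64(0), np.int64(49))]
-90 [-87. -11. -13.] [-80.  17.  -3.]
-80 [-80. -13. -14.] [-70.  16.   8.]
-70 [-70. -11. -14.] [-60.  14.   9.]
-60 [-60.  -8. -13.] [-50.  11.   9.]
-50 [-50.  -8. -13.] [-40.  11.  10.]
-40 [-40.  -8. -14.] [-32.  10.  10.]
-10 [ -6. -25. -10.] [-0. 15.  9.]
```

View pics/w5.png

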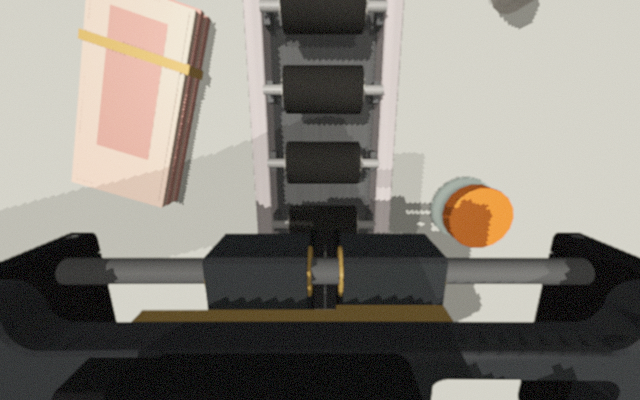

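Both cameras put the real fingertips about 33 mm short of the reported TCP, and the near-zero force agrees. I'll allow for that offset and look for contact by force.

Call:
{"op": "servo_tool", "data": {
  "dp": [
    [0.3,0,0],
    [0.3,0,0],
    [0.2,0,0],
    [0.1,0,0],
    [0,0,0]
  ],
  "yaw": [0,0,0,0,0]
}}

```text
time: 6.55
position: [0.494, -0.1605, 0.0336]
tool_rot: [1.539, 0.956, -1.541]
ft_force: [0.6, 0.3, -0.0]
grip_width: 0.005
```

```bash
python3 chk.py s6 4
```

```text
F [ 0.61  0.18 -0.09] [0.31 0.32 0.38] P [ 0.4946 -0.1606  0.0343]
```

Call:
{"op": "servo_tool", "data": {
  "dp": [
    [0.1,0,0],
    [0.1,0,0],
    [0,0,0],
    [0,0,0],
    [0,0,0]
  ],
  "yaw": [0,0,0,0,0]
}}

```text
time: 7.25
position: [0.4945, -0.1606, 0.0293]
tool_rot: [1.54, 0.955, -1.54]
ft_force: [0.4, -0.7, 0.3]
grip_width: 0.009
```

```bash
python3 chk.py s7 8
```

```text
F [ 0.14 -0.15 -0.28] [0.48 0.48 0.43] P [ 0.4945 -0.1607  0.0293]
```

View pics/s7.png

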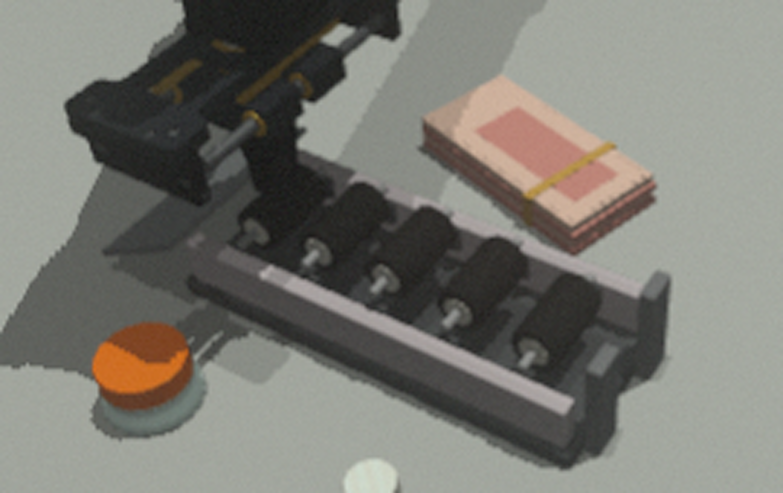

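The tip is now at roller 1's top (crop 275,195), with no contact force yet. I'll lower it in small steps.

Call:
{"op": "servo_tool", "data": {
  "dp": [
    [0.1,0,0],
    [0,0,0],
    [0,0,0],
    [0,0,0],
    [0,0,0]
  ],
  "yaw": [0,0,0,0,0]
}}

```text
time: 8.15
position: [0.4947, -0.1607, 0.0269]
tool_rot: [1.54, 0.955, -1.54]
ft_force: [-0.3, -0.7, 1.7]
grip_width: 0.005
```

```bash
python3 chk.py s8 6
```

```text
F [ 0.47 -0.07  1.35] [0.47 0.28 0.27] P [ 0.4947 -0.1607  0.0269]
```

Call:
{"op": "servo_tool", "data": {
  "dp": [
    [0.1,0,0],
    [0,0,0],
    [0,0,0],
    [0,0,0],
    [0,0,0]
  ],
  "yaw": [0,0,0,0,0]
}}

```text
time: 8.95
position: [0.4946, -0.1607, 0.0243]
tool_rot: [1.54, 0.955, -1.54]
ft_force: [1.2, -0.4, 2.8]
grip_width: 0.005
```

```bash
python3 chk.py s9 8
```

```text
F [ 0.82 -0.73  2.11] [0.6  0.56 0.83] P [ 0.4946 -0.1607  0.0243]
```

View pics/s9.png

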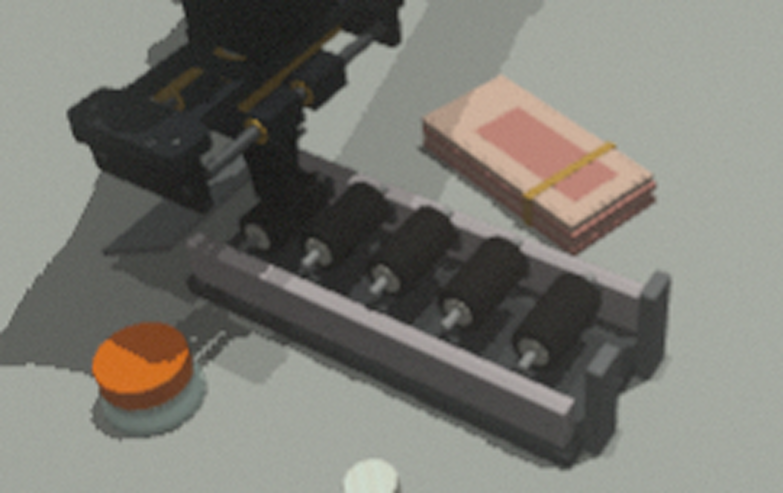

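Contact came at a reading of about 28 mm, and the slope is about 0.33 N/mm, which matches the spring. Pressing to about 5.5 mm, then checking.

Call:
{"op": "servo_tool", "data": {
  "dp": [
    [0.08,0,0],
    [0,0,0],
    [0,0,0],
    [0,0,0],
    [0,0,0]
  ],
  "yaw": [0,0,0,0,0]
}}

```text
time: 9.85
position: [0.4946, -0.1607, 0.0223]
tool_rot: [1.54, 0.955, -1.54]
ft_force: [0.6, -0.7, 3.3]
grip_width: 0.006
```

```bash
python3 chk.py s10 8; python3 st.py
```

```text
F [ 1.31 -0.64  2.65] [0.3  0.66 0.54] P [ 0.4946 -0.1607  0.0223]
t 10.25 p [ 0.4946 -0.1607  0.0223] f [0.94 0.16 3.55] w 0.002
unit x,y mm -96.1 -1.2 z 22.3
R [[0.0, 0.896, -0.445], [-0.0, -0.445, -0.896], [-1.0, 0.0, 0.0]]
z axis az -116.3921874558528 row 63.59676278530959 q7 -0.3130627881642232
to above r1 in tool units [-2.51 -0.05 -0.  ]
```

View pics/s10.png

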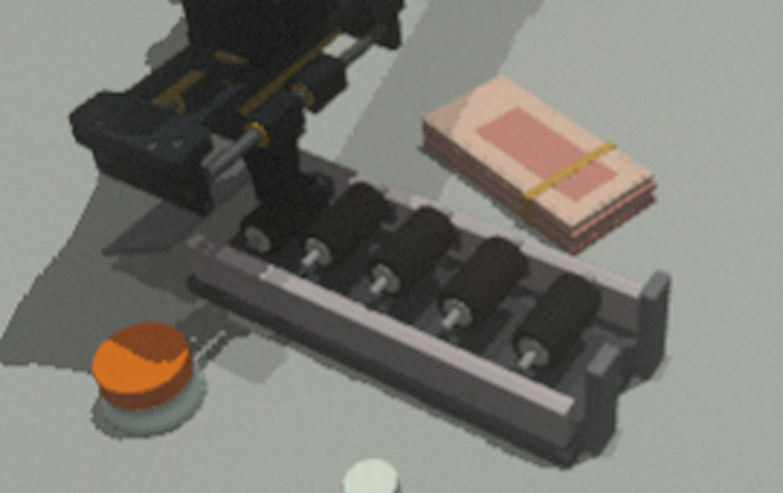

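The force is 2.65 N, which is a dip of about 5 mm. Roller 1's end cap (crop 257,237) is visibly lower. Sliding on to roller 2.

Call:
{"op": "servo_tool", "data": {
  "dp": [
    [-0.06,0,-0.19],
    [-0.07,0,-0.19],
    [-0.07,0,-0.19],
    [-0.07,0,-0.19],
    [-0.06,0,-0.2]
  ],
  "yaw": [0,0,0,0,0]
}}

```text
time: 10.75
position: [0.5044, -0.1382, 0.03]
tool_rot: [1.539, 0.957, -1.541]
ft_force: [-0.1, 0.5, -0.8]
grip_width: 0.006
```

Call:
{"op": "servo_tool", "data": {
  "dp": [
    [0,0,-0.19],
    [0,0,-0.19],
    [0.02,0,-0.19],
    [0.03,0,-0.19],
    [0.04,0,-0.2]
  ],
  "yaw": [0,0,0,0,0]
}}

```text
time: 11.25
position: [0.5158, -0.117, 0.0282]
tool_rot: [1.54, 0.955, -1.54]
ft_force: [-2.1, 1.0, 3.1]
grip_width: 0.011
```

```bash
python3 chk.py s11 8; python3 st.py|head -2
```

```text
F [-1.76  0.87  2.54] [0.62 0.39 0.21] P [ 0.5158 -0.1172  0.0282]
t 11.65 p [ 0.5157 -0.1179  0.0283] f [-0.99  1.42  2.85] w 0.005
unit x,y mm -48.4 -1.1 z 28.3
```

View pics/s11.png

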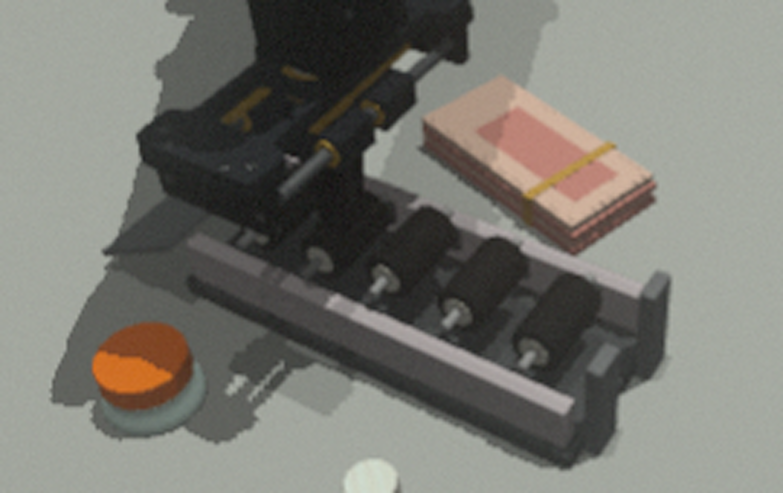

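Roller 2 (end cap at 320,260) has dipped, at 2.5 N. On to roller 3.

Call:
{"op": "servo_tool", "data": {
  "dp": [
    [-0.03,0,-0.19],
    [-0.04,0,-0.19],
    [-0.04,0,-0.19],
    [-0.04,0,-0.19],
    [-0.02,0,-0.2]
  ],
  "yaw": [0,0,0,0,0]
}}

```text
time: 12.15
position: [0.527, -0.0959, 0.0325]
tool_rot: [1.54, 0.954, -1.539]
ft_force: [-0.4, 0.3, -0.3]
grip_width: 0.004
```

Call:
{"op": "servo_tool", "data": {
  "dp": [
    [0,0,-0.19],
    [0,0,-0.19],
    [0.02,0,-0.19],
    [0.03,0,-0.19],
    [0.05,0,-0.2]
  ],
  "yaw": [0,0,0,0,0]
}}

```text
time: 12.65
position: [0.5378, -0.0743, 0.0303]
tool_rot: [1.54, 0.954, -1.539]
ft_force: [-0.6, -0.5, 3.2]
grip_width: 0.012
```

```bash
python3 chk.py s12 8; python3 st.py|head -2
```

```text
F [ 0.78 -0.35  3.01] [0.79 0.35 0.48] P [ 0.5377 -0.0745  0.0302]
t 13.05 p [ 0.5374 -0.0751  0.0301] f [ 1.6  -1.02  2.9 ] w 0.006
unit x,y mm -0.4 -1.4 z 30.1
```

View pics/s12.png

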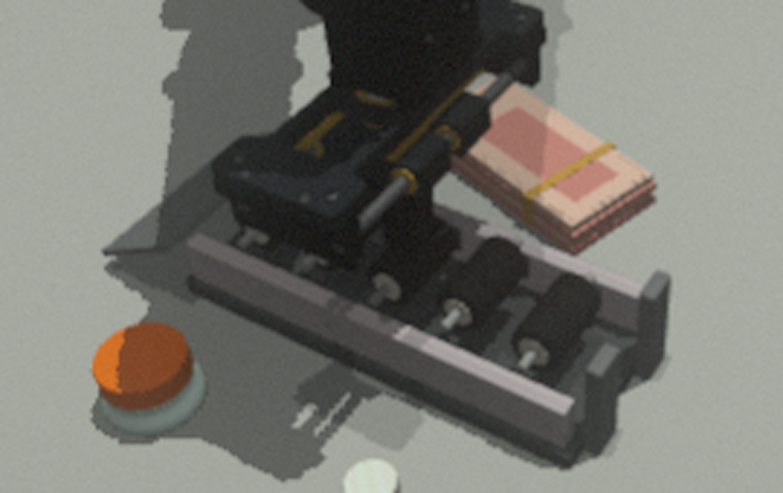

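Roller 3 (387,288) has dipped, at 3.0 N. On to roller 4.

Call:
{"op": "servo_tool", "data": {
  "dp": [
    [-0.02,0,-0.19],
    [-0.02,0,-0.19],
    [-0.02,0,-0.19],
    [-0.02,0,-0.19],
    [0,0,-0.2]
  ],
  "yaw": [0,0,0,0,0]
}}

```text
time: 13.55
position: [0.547, -0.0524, 0.0314]
tool_rot: [1.538, 0.957, -1.541]
ft_force: [-0.4, -0.6, 1.1]
grip_width: 0.008
```

Call:
{"op": "servo_tool", "data": {
  "dp": [
    [0,0,-0.19],
    [0.01,0,-0.19],
    [0.03,0,-0.19],
    [0.05,0,-0.19],
    [0.06,0,-0.2]
  ],
  "yaw": [0,0,0,0,0]
}}

```text
time: 14.05
position: [0.5584, -0.0309, 0.0282]
tool_rot: [1.539, 0.956, -1.54]
ft_force: [-1.9, 1.2, 2.2]
grip_width: 0.007
```

```bash
python3 chk.py s13 8; python3 st.py|head -2
```

```text
F [-1.79  1.29  3.02] [0.78 0.53 0.44] P [ 0.5585 -0.0312  0.0282]
t 14.45 p [ 0.5584 -0.0319  0.0282] f [-2.46  0.55  3.4 ] w 0.005
unit x,y mm 47.6 -1.0 z 28.2
```

View pics/s13.png

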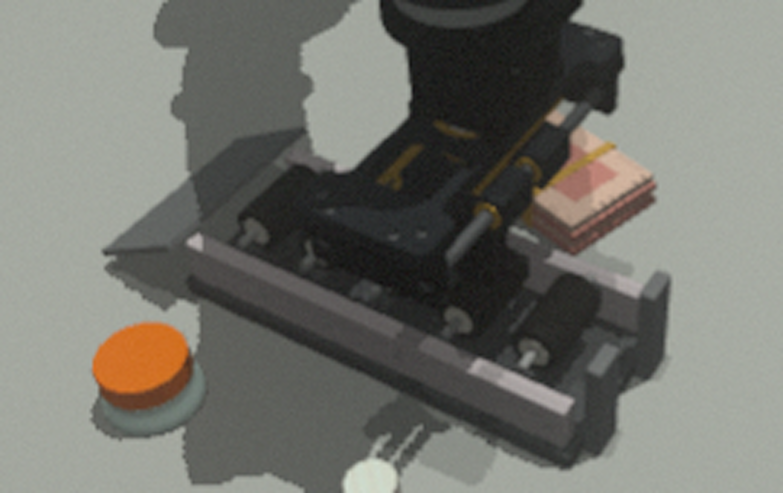

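Roller 4 (460,320) has dipped, at 3.0 N, and roller 1 is back up. On to roller 5.

Call:
{"op": "servo_tool", "data": {
  "dp": [
    [-0.02,0,-0.19],
    [-0.02,0,-0.19],
    [-0.02,0,-0.19],
    [-0.01,0,-0.19],
    [0,0,-0.2]
  ],
  "yaw": [0,0,0,0,0]
}}

```text
time: 14.95
position: [0.5696, -0.01, 0.0298]
tool_rot: [1.54, 0.954, -1.539]
ft_force: [-0.5, 0.0, -0.5]
grip_width: 0.005
```

Call:
{"op": "servo_tool", "data": {
  "dp": [
    [0.02,0,-0.19],
    [0.04,0,-0.19],
    [0.07,0,-0.19],
    [0.08,0,-0.19],
    [0.09,0,-0.2]
  ],
  "yaw": [0,0,0,0,0]
}}

```text
time: 15.45
position: [0.5802, 0.0117, 0.0226]
tool_rot: [1.54, 0.955, -1.54]
ft_force: [0.1, -0.3, 2.7]
grip_width: 0.005
```

Call:
{"op": "servo_tool", "data": {
  "dp": [
    [0,0,0],
    [0,0,0],
    [0,0,0],
    [0,0,0],
    [0,0,0]
  ],
  "yaw": [0,0,0,0,0]
}}

```text
time: 15.95
position: [0.5799, 0.011, 0.0226]
tool_rot: [1.54, 0.954, -1.54]
ft_force: [-0.5, 0.7, 3.8]
grip_width: 0.008
```

```bash
python3 chk.py s14 10; python3 st.py|head -2
```

```text
F [ 0.07 -0.11  3.02] [0.49 0.29 0.35] P [0.5799 0.0112 0.0225]
t 16.45 p [0.5799 0.0113 0.0225] f [ 0.48 -0.15  3.04] w 0.004
unit x,y mm 95.9 -1.1 z 22.5
```

View pics/s14.png

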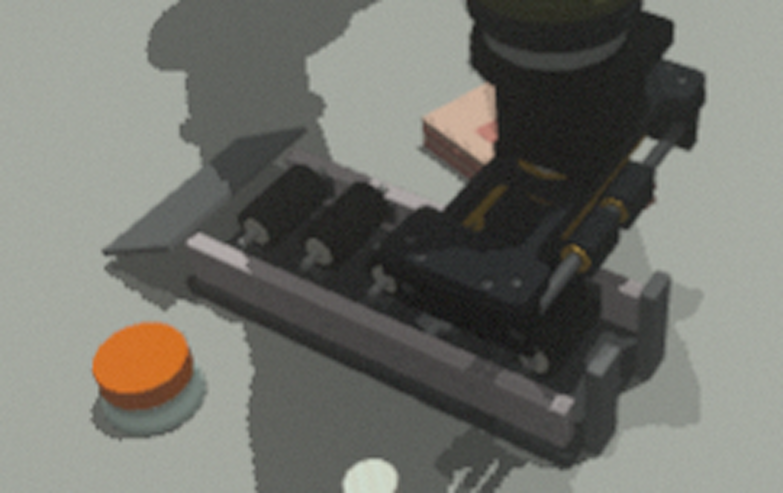

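The fingertips are at unit x = 96 mm with a steady 3.0 N, a dip of about 5.5–6 mm on roller 5. Rollers 1 to 3 are back up, and the pot and coin roll haven't moved. Handing in.

```bash
python3 -c "
from bench import ctrl
print(ctrl.close_job())"
```

```text
the job is handed in; nothing more can be done
None
```

I ran the closed fingertips along the row from roller 1 at the chute to roller 5 at the stops, and handed the job in with them still holding roller 5 down. It took about 16.5 s of the 40 s allowed.

- **Dips:** averaged upward force on rollers 1 to 5 was 2.65, 2.5, 3.0, 3.0 and 3.0 N. By the spring figures that is a dip of about 5 to 6 mm each, well short of the 12 mm stop. I worked the dips out from force and height; I did not measure them directly.
- **Last check:** the reported tool position was at unit x = 95.9 mm, about 1 mm off the centre line, with a steady 3.0 N on roller 5. The last picture shows roller 5 down, rollers 1 to 3 back up, and the pot and coin roll where they were.
- **Not confirmed by picture:** the gripper hid roller 4 and most of the bundle in that last view. The fingertips were about 48 mm past roller 4, and the gripper stayed well above the bundle.
- **Disagreement:** both cameras, and the force at first contact, showed the real fingertips about 32 mm short of the reported tool position. I allowed for that offset and set the heights from the contact force.

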